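# Set up the strip reader for a run

### The job

Get the strip reader ready for a run: draw its rail fully open, load the cuvette strip into the channel with its low nose to the front, pressed back against the spring follower and fully down behind the front lip, and then slide the rail fully closed over the nose. Put every reference disc from the draining rack into a pocket of the reader, window face down and knob up (any disc in any pocket, one in each), and when strip, rail and discs are all in place lower the lid gently until it is shut. Do not knock over any glassware or the jar.

Things in the scene. Friction and masses are not known exactly. Their poses are not given: they have to be found in the camera images.
- reader: The strip reader, a white bench instrument fixed to the bench, 270 (x) by 210 (y) by 60 mm high; origin under its centre at bench level, x to its back (away from the robot), y to its hinge side. On its deck (60 mm up) a steel channel runs along x at y = -55 mm and a row of four round pockets along x at y = +35 mm; the lid is hinged along x at y = +100 mm.
- seat (a point): Where the strip's origin lies when loaded: on the channel floor, x = +5, y = -55, z = 60 mm in the reader's frame, axes as the reader's. The channel is open above, 22 mm wide inside, its walls with flared tops 15 mm high (outside width there 38 mm). Its front ends in a lip 6 mm high, 4 mm thick, inner face 60 mm in front (-x) of this point; the spring follower stands at its back.
- follower (a joint): Spring follower, a black block 18 wide, 28 mm high in the channel: 0 at rest (its face 50 mm behind, +x of, the seat point), up to 0.025 m pushed back; 1.5 N + 150 N/m. Lip to resting face is 110 mm, the strip 120: so press the strip back 12 to 17 mm with its underside above the 6 mm lip, then lower it behind the lip; the spring pushes it onto the lip. Reads 0.010 when loaded.
- rail (a joint): The rail, a steel slide plate 40 mm long, 34 wide, 4 thick, running along the reader's x over the front of the channel, underside 10.5 mm above its floor; 0 = closed (it then reaches 12 mm past the lip over the strip's nose), 0.045 m = fully open, drawn to -x. Stiff (2 N), stays where left. It cannot close over a strip that is not down or is the wrong way round.
- rail_knob (a point): Top centre of the rail's upright round black knob, 12 mm in diameter and 27 mm tall; the point moves with the rail. Axes as the reader's.
- lid (a joint): The reader's hinged lid, a white hood with a clear window, 230 mm (along the hinge) by 197 mm, 52 mm deep with skirts on its sides; 0 = closed, grows as it opens, up to 1.95 rad; it stands open at about 1.6 to 1.9 rad. Stiff hinge (0.42 N m): it stays at any angle; about 4 N at its free edge moves it.
- lid_hinge (a point): Middle of the lid's hinge axis, 62 mm above the bench; the axis runs along the reader's x. The axes turn with the lid: -y runs from the hinge to the free edge, z is the outward normal of the lid's top panel (up when closed); the panel's outer face lies at z = +52 mm.
- lid_edge (a point): Middle of the lid's free upper edge (197 mm along -y from the hinge axis and 52 mm along z in the lid's frame); moves with the lid. A black tab 70 mm wide sticks out 16 mm from the free side, 22 mm below this point in the lid's frame.
- strip: The cuvette strip, a rigid white bar 120 mm long, 18 wide, 45 g, lying upright on the bench. Origin at the centre of its underside, x along it, z up. 16 mm high but for a low nose, 8 mm high, the last 16 mm at its -x end. On its middle stands a grip fin 24 mm long (x), 10 thick (y), up to 42 mm above the underside. Loaded, the nose points to the reader's front (-x).
- strip_nose (a point): Underside end of the strip's nose, 60 mm from the strip's origin along its -x.
- rack: Draining rack, fixed: a slanted steel board 260 mm wide with the reference discs side by side on it, about 60 mm apart; origin on the bench under it, x (level) away from the robot, y along the row. The board faces the robot (-x) and up, sloped 25 degrees: the discs' z axes lean 25 degrees from vertical towards the rack's -x. A rim about 11 mm high all round keeps the discs on it.
- pocket1 (a point): Centre of the floor of pocket 1 of the reader (counted from the front; x = -78 mm, y = +35 mm in the reader's frame). Round, 40 mm in diameter, 8 mm deep, chamfered; its mouth is 8 mm above this point. Axes as the reader's. Any disc fits any pocket.
- pocket2 (a point): Centre of the floor of pocket 2 of the reader (counted from the front; x = -26 mm, y = +35 mm in the reader's frame). Round, 40 mm in diameter, 8 mm deep, chamfered; its mouth is 8 mm above this point. Axes as the reader's. Any disc fits any pocket.
- pocket3 (a point): Centre of the floor of pocket 3 of the reader (counted from the front; x = 26 mm, y = +35 mm in the reader's frame). Round, 40 mm in diameter, 8 mm deep, chamfered; its mouth is 8 mm above this point. Axes as the reader's. Any disc fits any pocket.
- pocket4 (a point): Centre of the floor of pocket 4 of the reader (counted from the front; x = 78 mm, y = +35 mm in the reader's frame). Round, 40 mm in diameter, 8 mm deep, chamfered; its mouth is 8 mm above this point. Axes as the reader's. Any disc fits any pocket.
- disc1: A steel reference disc, 36 mm in diameter, 10 mm thick, 60 g, with an upright round knob 14 mm in diameter and 30 mm tall on one face and a glass window in the other. Origin at the centre of the window face, z towards the knob (knob top at z = 40 mm). It starts on the draining rack with the knob outward; may be absent.
- disc2: A steel reference disc, 36 mm in diameter, 10 mm thick, 60 g, with an upright round knob 14 mm in diameter and 30 mm tall on one face and a glass window in the other. Origin at the centre of the window face, z towards the knob (knob top at z = 40 mm). It starts on the draining rack with the knob outward; may be absent.
- disc3: A steel reference disc, 36 mm in diameter, 10 mm thick, 60 g, with an upright round knob 14 mm in diameter and 30 mm tall on one face and a glass window in the other. Origin at the centre of the window face, z towards the knob (knob top at z = 40 mm). It starts on the draining rack with the knob outward; may be absent.
- disc4: A steel reference disc, 36 mm in diameter, 10 mm thick, 60 g, with an upright round knob 14 mm in diameter and 30 mm tall on one face and a glass window in the other. Origin at the centre of the window face, z towards the knob (knob top at z = 40 mm). It starts on the draining rack with the knob outward; may be absent.
- flask_a: Conical glass flask, 108 mm tall, 76 mm wide at the foot; not to be knocked over. Origin under its centre.
- flask_b: Amber conical flask, 108 mm tall, 76 mm wide at the foot; not to be knocked over. Origin under its centre.
- beaker: Glass beaker, 60 mm wide, 70 mm tall; not to be knocked over. Origin under its centre.
- cylinder: Measuring cylinder, 152 mm tall, 60 mm wide at the foot; not to be knocked over. Origin under its centre.
- jar: White jar, 56 mm wide, 90 mm tall; not to be knocked over. Origin under its centre.
There are look-alikes about, which are no part of the job. What is shaped like the disc1 but blue, orange or pink is not meant.

How it is judged:
By the outcome, as a careful person would: the job done as asked, in the order asked, and still so for the second after the job is handed in, with the robot touching nothing.
Of disc1, disc2, disc3, disc4 only 2 to 4 are there at a start; the rules pass over those that are not, and their reading is None.
At some moment in a run one of strip, disc1, disc2, disc3, disc4 may be knocked a few centimetres aside while the robot is not near it.
It also fails if it takes over 210 s, if anything falls off the work surface, if the arm or the gripper's body presses on something with over 40 N, if the wrist force passes 120 N, or if a joint passes its speed limit or range.

### The arm

A 7-joint arm with a two-finger parallel gripper is mounted at the origin on the work surface. World frame = base frame: x ahead of the robot, y to its left, z up, the work surface at z = 0. Lengths are in m, angles in rad, forces in N, time in s.
With the tool pointing down it reaches from about 0.425 to 1.025 m from the base axis. Payload 9.4 kg.
Tool frame: the origin (TCP) lies at the very end of the fingers, on their centre line; the grasp point (between the pads) lies 19 mm behind it (ctrl.grip_depth is the distance from the TCP to the grasp point, in m); z points along the fingers, y is the line along which they close (so a half turn about z gives the same grasp; the last joint's range is limited). The gripper opens to 93 mm and grips with 3 to 60 N. Pads are 15 mm wide; open, the fingers measure 128 mm over their backs; the gripper's body (75 mm by 188 mm) begins 65 mm behind the grasp point.
Start: joints at [1.19, 0.599, -0.003, 1.599, 0.002, 0.943, -0.08], TCP at [0.217, -0.692, 0.219] pointing down, gripper open.
Joint ranges: [-2.57, 2.57], [-0.35, 1.97], [-1.29, 1.29], [0.11, 2.56], [-1.05, 4.19], [0.11, 1.86], [-2.63, 2.63]. Speed limits (rad/s): [2.22, 2.22, 3.01, 3.01, 3.14, 3.14, 3.14].

### API

Orientations are given as [roll, pitch, yaw] about the fixed x, y, z axes, in that order (R = Rz(yaw) Ry(pitch) Rx(roll)).
In Python, from station import ctrl, jaws, planner, eyes gives the robot as it stands. The module is installed in compiled form; this text tells all that it offers. Calls block until the motion is done:
- ctrl.movep(position, orientation): joint-space move of the TCP to a pose.
- ctrl.move_linear(position, frame=None, vel=0.15, force_limit=None): straight line of the TCP; frame=None keeps the orientation; vel is the mean speed in m/s. With force_limit (N) it stops when the force on the tool has changed by that much, and returns True; else False.
- ctrl.movej(angles): joint-space move.
- jaws.move_gripper(opening, grasp_force=None): opening from 0.0 (shut) to 1.0 (fully open); grasp_force is the grip in N (None keeps the last); returns when the fingers have stopped.
- ctrl.sleep(seconds).
- planner.ik(position, orientation): joint angles nearest the present ones, or None.
- ctrl.read_state(): the state.
- eyes.grab_frame(name): name is "scene" or "top"; returns the picture (480x640x3 uint8, red, green, blue); there is no depth.
- eyes.camera_info(name): a dict with "mtx" (3x3 intrinsics, pixels), "view" (4x4, takes a point from world to camera coordinates). Camera axes: x right, y up, looking along -z (the intrinsics and any distortion apply to the point x, -y, -z); pixel columns grow to the right and rows downward; lengths in m; the calibration is good to about 2 mm. A picture is of the moment at which its call begins. camera_info takes no time and is no camera call.
A pose or a line that the arm cannot do raises ctrl.PlanningError and nothing moves.
- ctrl.finish_job(): hands the job in; it is judged then, once.
The state is a dict: "t": time; "joint_pos": joint angles; "joint_velocities": joint speeds; "joint_efforts": joint torques, N m; "tool_pos": TCP position; "tcp_rot": TCP orientation; "contact_force": force on the tool from outside, world axes, zero at the start; "wrist_torque": the same for the moment, N m; "opening": opening from 0.0 (shut) to 1.0 (fully open); "finger_force": force on a finger pad.
Only numpy, scipy, OpenCV 4.12 (cv2) and the standard library are available. Lean on these libraries where they do the work, as an engineer would, in place of code of your own. Each camera call takes 0.05 s, during which the arm holds its last target. There are 200 camera calls.

## Working session

There is one attempt and no reset: what is moved stays moved. The work goes in short steps, each a Python script; the robot and the scene stay as the last script left them, time stands still between calls to the robot, and variables do not carry over. Pictures are saved under pics/ and viewed, at most 14 in all, crops included, and the job is handed in when it is done.

```bash
mkdir -p pics; ls; python3 - <<'E'
from station import ctrl,jaws,planner,eyes
import cv2
for n in("scene","top"):
    cv2.imwrite(f"pics/{n}0.png",eyes.grab_frame(n)[:,:,::-1]); i=eyes.camera_info(n); print(n,i)
s=ctrl.read_state();print(s)
E
```

```text
pics
scene {'mtx': array([[436.98612876,   0.        , 325.09298456],
       [  0.        , 436.98612876, 242.77017282],
       [  0.        ,   0.        ,   1.        ]]), 'view': array([[-0.69659002,  0.71739549, -0.01029804,  0.40045282],
       [-0.60427163, -0.57888783,  0.54748943,  0.24533347],
       [ 0.38680504,  0.38759849,  0.83674923, -1.17275041],
       [ 0.        ,  0.        ,  0.        ,  1.        ]])}
top {'mtx': array([[588.0270589 ,   0.        , 313.97013694],
       [  0.        , 588.0270589 , 236.82055301],
       [  0.        ,   0.        ,   1.        ]]), 'view': array([[-1.48759705e-03, -9.99897048e-01,  1.42716591e-02,
        -5.81194163e-02],
       [ 9.86319982e-01,  8.85379723e-04,  1.64839649e-01,
        -5.48419062e-01],
       [-1.64835314e-01,  1.43216375e-02,  9.86217121e-01,
        -1.09394420e+00],
       [ 0.00000000e+00,  0.00000000e+00,  0.00000000e+00,
         1.00000000e+00]])}
{'t': 0.1, 'joint_pos': array([ 1.19029852,  0.60004782, -0.00253081,  1.6000731 ,  0.00182778,
        0.9428867 , -0.0797891 ]), 'joint_velocities': array([ 2.29931902e-05, -3.16566896e-03,  8.64506484e-04, -8.13667688e-04,
       -1.67110510e-04,  4.93904000e-04, -1.03629440e-03]), 'joint_efforts': array([ 6.15156125e-03, -7.66561460e+01,  1.50309015e+00, -2.52937657e+01,
       -5.21959271e-02,  1.36497879e-02,  7.55811413e-06]), 'tool_pos': array([ 0.21671802, -0.6913826 ,  0.21783627]), 'tcp_rot': array([-3.14018828e+00,  1.60975838e-04,  3.03873312e-01]), 'contact_force': array([-0.83032422, -0.82737308,  0.02675308]), 'wrist_torque': array([ 0.05656713, -0.0008776 ,  0.01235248]), 'finger_force': 0.0, 'opening': 1.0007593975108018}
```

View pics/scene0.png

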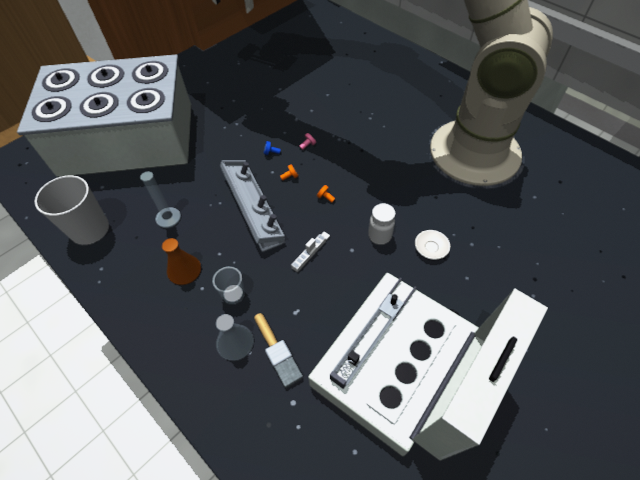

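View pics/top0.png

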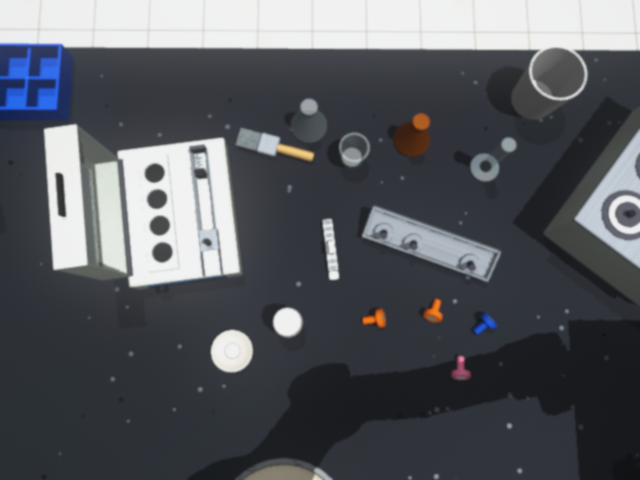

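```bash
cat > h.py <<'E'
import numpy as np, cv2
from station import ctrl,jaws,planner,eyes
CI={n:eyes.camera_info(n) for n in("scene","top")}
def ray(n,p):
    K,V=CI[n]["mtx"],CI[n]["view"]; d=np.linalg.inv(K)@[p[0],p[1],1]; d=d*[1,-1,-1]
    R,t=V[:3,:3],V[:3,3]; return -R.T@t, R.T@d/np.linalg.norm(d)
def plane(n,p,z):
    o,d=ray(n,p); return o+d*(z-o[2])/d[2]
def tri(ps,pt):
    o1,d1=ray("scene",ps);o2,d2=ray("top",pt)
    A=np.stack([d1,-d2],1); s=np.linalg.lstsq(A,o2-o1,rcond=None)[0]
    a,b=o1+s[0]*d1,o2+s[1]*d2; return (a+b)/2,np.linalg.norm(a-b)
def proj(n,P):
    K,V=CI[n]["mtx"],CI[n]["view"]; c=V[:3,:3]@np.asarray(P)+V[:3,3]; c=K@(c*[1,-1,-1]); return c[:2]/c[2]
def crop(img,x0,y0,x1,y1,k,out):
    """img rgb; saves enlarged crop with tick marks every 10 px"""
    c=cv2.resize(img[y0:y1,x0:x1,::-1],None,fx=k,fy=k,interpolation=cv2.INTER_CUBIC)
    for x in range(x0-x0%10+10,x1,10):
        cv2.line(c,((x-x0)*k,0),((x-x0)*k,4 if x%50 else 12),(0,255,255),1)
        if x%50==0: cv2.putText(c,str(x),((x-x0)*k+2,22),0,.4,(0,255,255),1)
    for y in range(y0-y0%10+10,y1,10):
        cv2.line(c,(0,(y-y0)*k),(4 if y%50 else 12,(y-y0)*k),(0,255,255),1)
        if y%50==0: cv2.putText(c,str(y),(14,(y-y0)*k+4),0,.4,(0,255,255),1)
    if out: cv2.imwrite(out,c)
    return c
E
python3 - <<'E'
from h import *
t=cv2.imread("pics/top0.png")[:,:,::-1];s=cv2.imread("pics/scene0.png")[:,:,::-1]
crop(t,110,130,250,290,3,"")
a=crop(t,310,195,510,290,4,"");b=crop(s,215,150,335,275,4,"")
cv2.imwrite("pics/c1.png",a)
d=crop(t,120,130,250,290,3,"");e=crop(s,300,260,480,460,3,"")
h=max(d.shape[0],b.shape[0]);w=np.zeros((h,d.shape[1]+b.shape[1],3),np.uint8);w[:d.shape[0],:d.shape[1]]=d;w[:b.shape[0],d.shape[1]:]=b
cv2.imwrite("pics/c2.png",cv2.resize(w,None,fx=1,fy=1) if w.shape[1]<=800 else w[:,:800]);print(w.shape)
cv2.imwrite("pics/c3.png",e)
E
```

```text
(500, 870, 3)
```

View pics/c1.png

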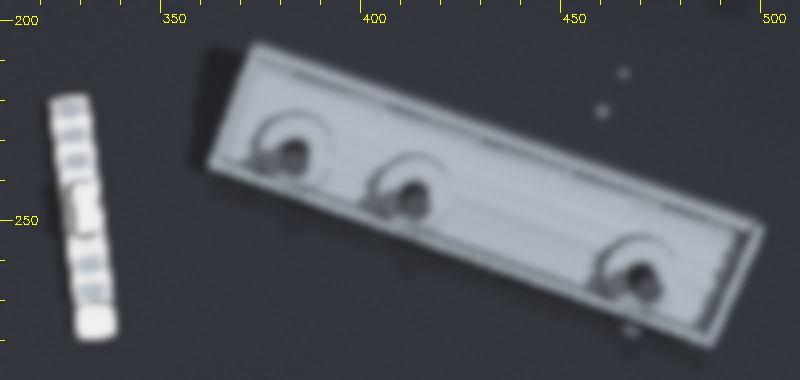

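View pics/c2.png

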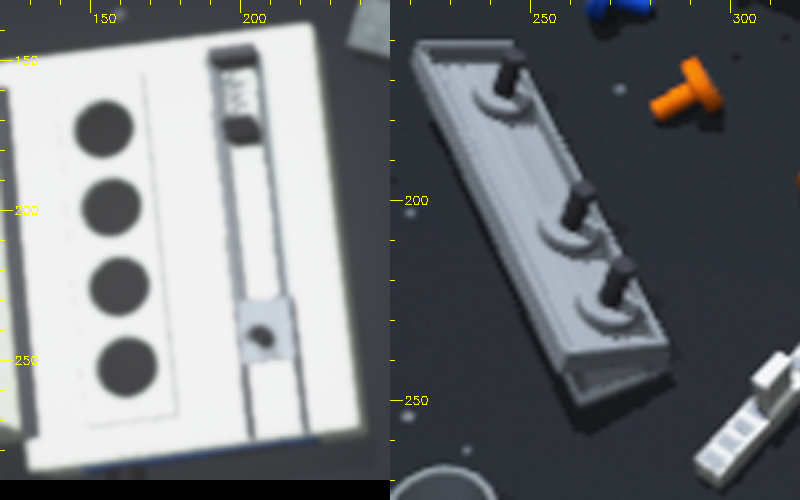

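View pics/c3.png

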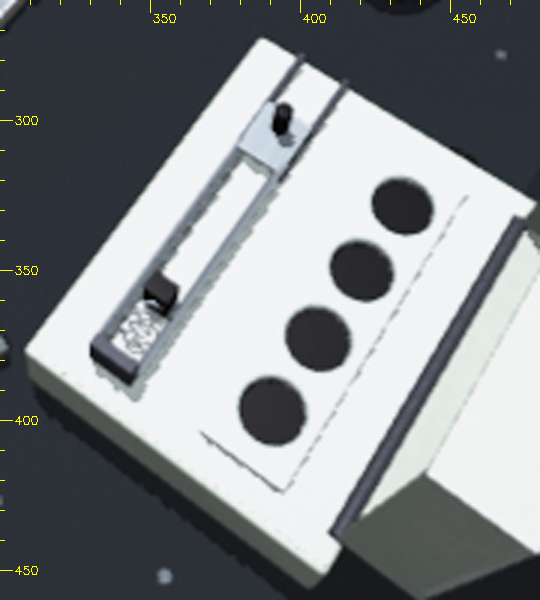

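```bash
python3 - <<'E'
from h import *
def blobs(img,roi,thr,lo,hi):
    x0,y0,x1,y1=roi; g=cv2.cvtColor(img[y0:y1,x0:x1],cv2.COLOR_RGB2GRAY)
    m=(g<thr).astype(np.uint8); n,l,st,c=cv2.connectedComponentsWithStats(m)
    return [(c[i]+[x0,y0]).round(2) for i in range(1,n) if lo<st[i,4]<hi]
t=cv2.imread("pics/top0.png")[:,:,::-1];s=cv2.imread("pics/scene0.png")[:,:,::-1]
pt=blobs(t,(135,155,180,270),150,150,700); ps=blobs(s,(372,312,450,415),120,150,700)
pt=sorted(pt,key=lambda p:-p[1]); ps=sorted(ps,key=lambda p:p[1])
PT=np.array([plane("top",p,.06) for p in pt]); PS=np.array([plane("scene",p,.06) for p in ps])
print(PT.round(4)); print(PS.round(4))
for P in(PT,PS):
    v=P[3]-P[0]; print("yaw",np.arctan2(v[1],v[0]),"len",np.linalg.norm(v))
# deck corners (z=.06)
for n,q in(("top",[(219.5,137.5),(240,273),(128.5,285)]),("scene",[(387,273),(308,377)])):
    for p in q: print(n,p,plane(n,p,.06).round(4))
print("railknob",tri((394.5,296),(206,241)),tri((394,295.5),(208.5,242.5)))
print("strip nose/back top plane.016", plane("top",(334.3,279.5),.008),plane("top",(327,219.5),.016), "fin", plane("top",(331,247),.042))
print("discs knob tops")
for a,b in(((242.5,164.5),(469,265.5)),((260.5,197.5),(413.5,245)),((270.5,216),(383,234))): print(tri(a,b))
for p in((244,164),(262,196),(273.3,215.3)): print(plane("scene",p,.09))
# lid
print("lid edge",tri((546,307),(46,129)), tri((479,441),(53,269)))
E
```

```text
[[0.5166 0.2306 0.06  ]
 [0.5686 0.2377 0.06  ]
 [0.6204 0.2448 0.06  ]
 [0.6722 0.2524 0.06  ]]
[[0.5121 0.2293 0.06  ]
 [0.5637 0.2363 0.06  ]
 [0.6158 0.2435 0.06  ]
 [0.6068 0.3072 0.06  ]
 [0.6677 0.2505 0.06  ]]
yaw 0.13893134325751036 len 0.15712627664670056
yaw 0.688260315679731 len 0.12261216864601558
top (219.5, 137.5) [0.7438 0.1273 0.06  ]
top (240, 273) [0.4765 0.0819 0.06  ]
top (128.5, 285) [0.4539 0.2908 0.06  ]
scene (387, 273) [0.4802 0.0872 0.06  ]
scene (308, 377) [0.7438 0.122  0.06  ]
railknob (array([0.53068882, 0.14093764, 0.10282514]), np.float64(0.0009848903869378465)) (array([0.52839074, 0.13778666, 0.09742821]), np.float64(0.0023874492839537896))
strip nose/back top plane.016 [ 0.46906342 -0.09898351  0.008     ] [ 0.5885594  -0.08484263  0.016     ] fin [ 0.52906151 -0.09136211  0.042     ]
discs knob tops
(array([ 0.49246095, -0.35418235,  0.06745086]), np.float64(0.007089331127028436))
(array([ 0.53038363, -0.24861074,  0.06504649]), np.float64(0.002394996555504335))
(array([ 0.55114465, -0.19047886,  0.06771178]), np.float64(0.0024320094604717134))
[ 0.50194104 -0.33697337  0.09      ]
[ 0.53695129 -0.23275928  0.09      ]
[ 0.55568701 -0.17430287  0.09      ]
lid edge (array([0.61315578, 0.3126665 , 0.4524965 ]), np.float64(0.04938193791330596)) (array([ 0.53019055,  0.46392803, -0.11610924]), np.float64(0.10087469890527034))
```

```bash
python3 - <<'E'
from h import *
t=cv2.imread("pics/top0.png")[:,:,::-1];s=cv2.imread("pics/scene0.png")[:,:,::-1]
def dark(img,roi,thr):
    x0,y0,x1,y1=roi; g=cv2.cvtColor(img[y0:y1,x0:x1],cv2.COLOR_RGB2GRAY)
    m=(g<thr).astype(np.uint8); n,l,st,c=cv2.connectedComponentsWithStats(m)
    i=1+np.argmax(st[1:,4]); return (c[i]+[x0,y0]).round(1),st[i].tolist(),int(g.min())
S=[];T=[]
for r in((264,213,278,230),(253,194,267,212),(236,162,250,177)):
    print("s",dark(s,r,75)); S.append(dark(s,r,75)[0])
for r in((377,226,392,240),(406,237,421,251),(463,257,478,272)):
    for th in(75,90): print("t",th,dark(t,r,th))
    T.append(dark(t,r,85)[0])
for a,b in zip(S,T): print(tri(a,b))
# rack corners in both views: top-edge corners of rim
q=[((222,163),(373,206)),((262,247),(363.5,235)) ]
print("cam",ray("top",(0,0))[0],ray("scene",(0,0))[0])
# left (near +y) high/low & right
for n,P in(("hi+y",((261.5,247),(373.5,206))),("lo+y",((283,238),(362.5,235.5))),("hi-y",((221,162),(500,251))),("lo-y",((247,162),(488,281)))):
    print(n,tri(*P))
for n,p in(("top",(207.5,250)),("top",(205,229.5)),("top",(207,240))): 
    P=plane(n,p,.0745);d=P[:2]-[.5969,.2059];c,k=np.cos(.138),np.sin(.138);print(n,p,(c*d[0]+k*d[1]).round(4),(-k*d[0]+c*d[1]).round(4))
E
```

```text
s (array([272.5, 219.7]), [4, 0, 10, 14, 79], 25)
s (array([262.2, 200.7]), [5, 0, 9, 14, 69], 25)
s (array([243.5, 166.5]), [0, 0, 14, 13, 87], 24)
t 75 (array([383.1, 232.1]), [4, 5, 5, 3, 14], 56)
t 90 (array([382.8, 233.4]), [3, 4, 7, 8, 38], 56)
t 75 (array([412.3, 242.9]), [4, 4, 6, 5, 18], 53)
t 90 (array([412.4, 244.5]), [3, 4, 7, 8, 43], 53)
t 75 (array([469.2, 263.9]), [4, 5, 6, 5, 24], 41)
t 90 (array([469.7, 264.9]), [3, 4, 8, 9, 54], 41)
(array([ 0.55256183, -0.18902185,  0.0575217 ]), np.float64(0.004445167842117325))
(array([ 0.53186428, -0.24609827,  0.05747637]), np.float64(0.0024014082663082505))
(array([ 0.49330226, -0.35514321,  0.06112295]), np.float64(0.0018227971761064455))
cam [ 0.36050959 -0.0419608   1.17009716] [0.88082526 0.3092938  0.8511044 ]
hi+y (array([ 0.60994588, -0.17266794,  0.02711068]), np.float64(0.011692818987477257))
lo+y (array([ 0.55483583, -0.15442015,  0.02114971]), np.float64(0.0013813251367557507))
hi-y (array([ 0.51922337, -0.4160308 ,  0.0530165 ]), np.float64(0.0017349166988831256))
lo-y (array([ 0.46172813, -0.39599978,  0.02488764]), np.float64(0.00832564521232228))
top (207.5, 250) -0.0866 -0.0524
top (205, 229.5) -0.0471 -0.052
top (207, 240) -0.0675 -0.0536
```

```bash
python3 - <<'E'
from h import *
z=np.array([-.398,.142,.906])
for m in([.5526,-.189,.0575],[.5319,-.2461,.0575],[.4933,-.3551,.061]):
    for h in(.025,.033):
        o=np.array(m)-h*z
        print(h,o.round(4),[(n,[proj(n,o+z*k).round(1).tolist() for k in(.01,.04)]) for n in("scene","top")])
E
```

```text
0.025 [ 0.5626 -0.1926  0.0348] [('scene', [[269.6, 224.1], [273.5, 214.9]]), ('top', [[382.1, 231.9], [381.9, 235.6]])]
0.033 [ 0.5657 -0.1937  0.0276] [('scene', [[268.6, 226.5], [272.4, 217.4]]), ('top', [[382.2, 230.9], [381.9, 234.6]])]
0.025 [ 0.5419 -0.2496  0.0348] [('scene', [[259.9, 205.2], [263.5, 195.9]]), ('top', [[411.7, 242.4], [412.2, 246.4]])]
0.033 [ 0.545  -0.2508  0.0276] [('scene', [[259.0, 207.6], [262.5, 198.4]]), ('top', [[411.6, 241.4], [412.0, 245.3]])]
0.025 [ 0.5032 -0.3587  0.0383] [('scene', [[242.4, 171.3], [245.4, 161.9]]), ('top', [[468.9, 261.9], [470.9, 266.5]])]
0.033 [ 0.5064 -0.3598  0.0311] [('scene', [[241.6, 173.8], [244.6, 164.4]]), ('top', [[468.4, 260.8], [470.4, 265.2]])]
```

```bash
cat >> h.py <<'E'
YAW=.138; O=np.array([.5969,.2059,0.]); c_,s_=np.cos(YAW),np.sin(YAW)
Rr=np.array([[c_,-s_,0],[s_,c_,0],[0,0,1]])
def W(x,y,z): return O+Rr@np.array([x,y,z])
def L(P): return Rr.T@(np.asarray(P)-O)
def st(tag=""):
    s=ctrl.read_state(); print(tag,"t%.1f"%s["t"],"L",L(s["tool_pos"]).round(4),"pos",s["tool_pos"].round(4),"F",(Rr.T@s["contact_force"]).round(1),"op %.3f ff %.1f"%(s["opening"],s["finger_force"])); return s
def down(psi): return [np.pi,0,psi]
E
python3 - <<'E'
from h import *
jaws.move_gripper(.45,30)
k=W(-.0745,-.055,.22)
ctrl.movep(k,down(YAW)); k[2]=.125; ctrl.move_linear(k,vel=.2); st()
a=crop(eyes.grab_frame("top"),160,190,260,280,4,"");b=crop(eyes.grab_frame("scene"),345,235,440,335,4,"")
w=np.zeros((400,790,3),np.uint8);w[:a.shape[0],:400]=a;w[:b.shape[0],405:405+b.shape[1]]=b;cv2.imwrite("pics/d1.png",w)
print(proj("scene",k),proj("top",k))
E
```

```text
t4.8 L [-0.0742 -0.055   0.1254] pos [0.531  0.1412 0.1254] F [0.6 0.5 0.7] op 0.450 ff 0.0
[395.80771831 290.6911237 ] [203.5689019 239.2005411]
```

View pics/d1.png

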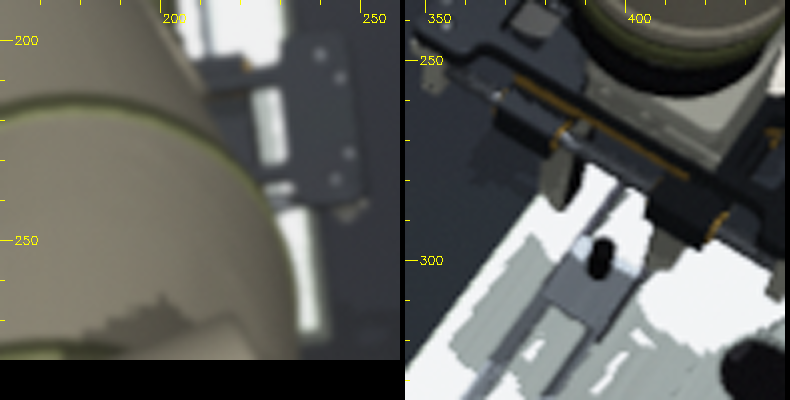

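```bash
python3 - <<'E'
from h import *
k=W(-.0745,-.055,.0785)
print(ctrl.move_linear(k,vel=.06,force_limit=6)); st("dn")
jaws.move_gripper(0,30); s=st("grip")
print(ctrl.move_linear(s["tool_pos"]-Rr@[.055,0,0],vel=.05,force_limit=18)); st("open")
E
```

```text
False
dn t5.8 L [-0.0743 -0.0549  0.0786] pos [0.5308 0.1413 0.0786] F [-0.8 -0.4  0. ] op 0.451 ff 0.0
grip t6.4 L [-0.0745 -0.0556  0.0786] pos [0.5308 0.1406 0.0786] F [-0.3 -2.7  3. ] op 0.122 ff 30.0
True
open t7.2 L [-0.1151 -0.0555  0.0787] pos [0.4905 0.1351 0.0787] F [ 2.4 -1.4 -0.4] op 0.122 ff 30.0
```

```bash
python3 - <<'E'
from h import *
s=st()
print(ctrl.move_linear(s["tool_pos"]-Rr@[.012,0,0],vel=.03,force_limit=28)); st("open2")
jaws.move_gripper(.45); s=st("rel")
p=s["tool_pos"]; p[2]=.24; ctrl.move_linear(p,vel=.25)
# go to the strip: hover side, then look
ctrl.movep([.529,-.0914,.2],down(.118)); st()
f=eyes.grab_frame("scene"); cv2.imwrite("pics/x.png",f[:,:,::-1])
a=crop(f,345,235,440,360,4,"");b=crop(f,280,180,360,290,4,"")
w=np.zeros((500,800,3),np.uint8);w[:a.shape[0],:380]=a;w[:b.shape[0],400:400+b.shape[1]]=b;cv2.imwrite("pics/d2.png",w)
E
```

```text
t7.2 L [-0.1151 -0.0555  0.0787] pos [0.4905 0.1351 0.0787] F [ 2.4 -1.4 -0.4] op 0.122 ff 30.0
True
open2 t7.5 L [-0.115  -0.0555  0.0786] pos [0.4906 0.1351 0.0786] F [ 2.3 -1.3 -0.9] op 0.124 ff 30.0
rel t8.2 L [-0.1147 -0.0562  0.0787] pos [0.491  0.1344 0.0787] F [ 0.5  0.2 -1.1] op 0.450 ff 0.0
 t9.9 L [-0.108  -0.2835  0.1995] pos [ 0.529  -0.0898  0.1995] F [0.  0.8 0.4] op 0.453 ff 0.0
```

View pics/d2.png

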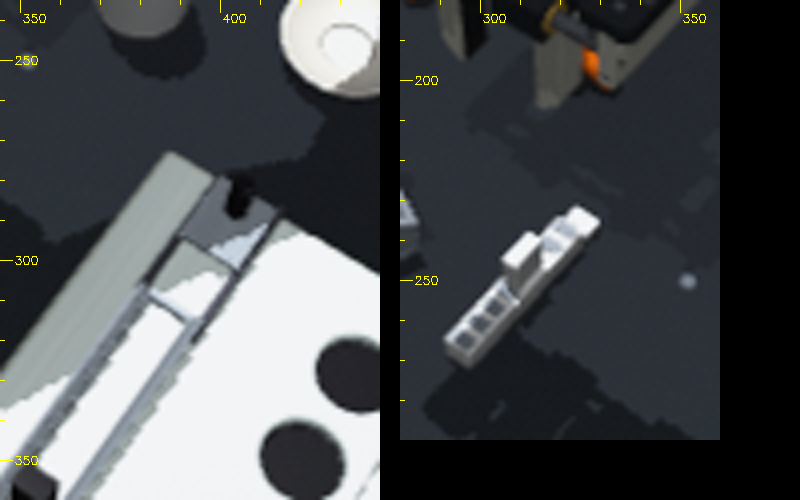

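```bash
python3 - <<'E'
from h import *
print(proj("scene",W(-.059,-.055,.066)),proj("scene",W(-.055,-.055,.066)))
a=plane("scene",(327.5,233.5),.008);b=plane("scene",(294.7,266.6),.016)
print(a,b,(a+b)/2,np.linalg.norm(a-b),np.arctan2(*(b-a)[[1,0]]))
a=plane("top",(334.3,279.5),.008);b=plane("top",(327,219.5),.016)
print(a,b,(a+b)/2,np.linalg.norm(a-b),np.arctan2(*(b-a)[[1,0]]))
for n in("scene","top"):print([proj(n,P).round(1).tolist() for P in([.5265,-.0914,.042],[.53,-.09,.042])])
st()
E
```

```text
[387.87130784 310.28182837] [386.78308815 311.81681602]
[ 0.46860619 -0.09522815  0.008     ] [ 0.58627913 -0.08220084  0.016     ] [ 0.52744266 -0.0887145   0.012     ] 0.11866184055824405 0.11025885157398334
[ 0.46906342 -0.09898351  0.008     ] [ 0.5885594  -0.08484263  0.016     ] [ 0.52881141 -0.09191307  0.012     ] 0.12059541235572925 0.11778995065112545
[[310.5, 241.4], [309.9, 242.7]]
[[331.0, 248.3], [330.3, 246.5]]
 t10.0 L [-0.1077 -0.283   0.1999] pos [ 0.5291 -0.0893  0.1999] F [0.  0.6 0.6] op 0.451 ff 0.0
```

```bash
python3 - <<'E'
from h import *
p=np.array([.5281,-.0903,.06])
ctrl.move_linear(p,frame=down(.115),vel=.2); p[2]=.019
print(ctrl.move_linear(p,vel=.06,force_limit=5)); st("dn")
jaws.move_gripper(0,45); s=st("grip")
p=s["tool_pos"]; p[2]=.2; ctrl.move_linear(p,vel=.2); st("up")
q=W(-.009,-.055,.2); ctrl.movep(q,down(YAW)); s=st()
# tool offset gives the strip's underside 19 mm below the TCP
f=eyes.grab_frame("scene");g=eyes.grab_frame("top")
b=crop(f,290,150,430,290,4,"pics/d3.png"); print(proj("scene",s["tool_pos"]))
E
```

```text
False
dn t11.7 L [-0.1089 -0.2839  0.019 ] pos [ 0.5281 -0.0903  0.019 ] F [0.3 1.  0.6] op 0.449 ff 0.0
grip t12.3 L [-0.1088 -0.284   0.0191] pos [ 0.5282 -0.0904  0.0191] F [-0.3 -0.4  3. ] op 0.107 ff 45.0
up t13.3 L [-0.1095 -0.2838  0.1991] pos [ 0.5275 -0.0903  0.1991] F [ 0.4  0.  -0.2] op 0.102 ff 45.0
 t14.3 L [-0.0095 -0.057   0.1994] pos [0.5953 0.1481 0.1994] F [ 0.2 -0.4 -1. ] op 0.107 ff 45.0
[379.83712079 298.12410953]
```

View pics/d3.png

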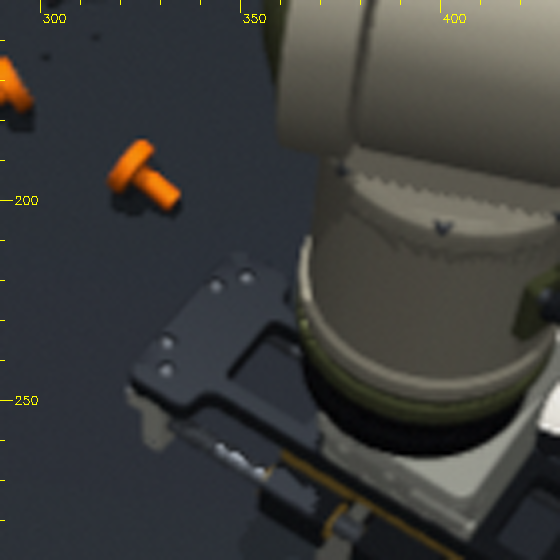

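```bash
python3 - <<'E'
from h import *
ctrl.move_linear(W(-.009,-.0553,.105),vel=.15)
f=eyes.grab_frame("scene");crop(f,300,260,440,400,4,"pics/d4.png");st()
r=ctrl.move_linear(W(-.009,-.0553,.0872),vel=.03,force_limit=5);s=st(r)
E
```

```text
t15.3 L [-0.0083 -0.0554  0.106 ] pos [0.5963 0.1499 0.106 ] F [ 0.   0.5 -0.6] op 0.104 ff 45.0
False t16.0 L [-0.009  -0.0552  0.0871] pos [0.5956 0.15   0.0871] F [-0.  -0.7 -0.6] op 0.107 ff 45.0
```

View pics/d4.png

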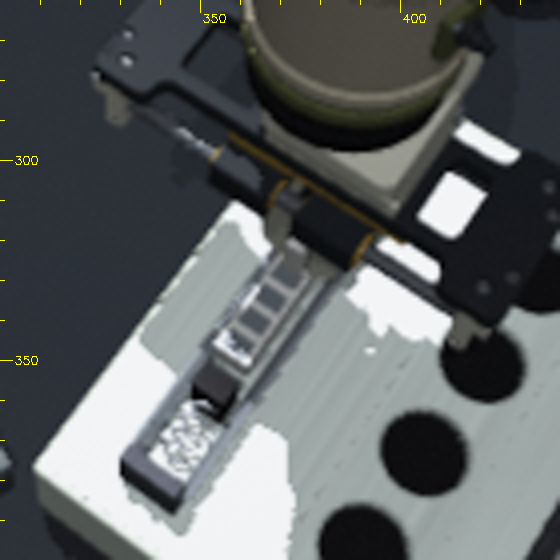

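```bash
python3 - <<'E'
from h import *
for x in(-.005,-.001,.003,.0065,.010):
    r=ctrl.move_linear(W(x,-.0553,.0872),vel=.03,force_limit=10); st(r)
    if r: break
E
```

```text
False t16.3 L [-0.0051 -0.0553  0.0872] pos [0.5995 0.1505 0.0872] F [-0.7 -0.4  0.5] op 0.104 ff 45.0
False t16.6 L [-0.001  -0.0553  0.0872] pos [0.6035 0.151  0.0872] F [-1.5  0.   1. ] op 0.104 ff 45.0
False t16.9 L [ 0.003  -0.0553  0.0871] pos [0.6074 0.1515 0.0871] F [-2.1  0.7  1.2] op 0.101 ff 45.0
False t17.1 L [ 0.0065 -0.0553  0.0871] pos [0.6109 0.152  0.0871] F [-3.1 -0.4  0.2] op 0.102 ff 45.0
False t17.4 L [ 0.01   -0.0553  0.0871] pos [0.6144 0.1525 0.0871] F [-3.9 -1.   0.8] op 0.105 ff 45.0
```

```bash
python3 - <<'E'
from h import *
r=ctrl.move_linear(W(.0098,-.0553,.0775),vel=.03,force_limit=7); st(r)
jaws.move_gripper(.15,20);st("rel"); ctrl.sleep(.3)
jaws.move_gripper(.35);st("rel")
ctrl.move_linear(W(.008,-.0553,.16),vel=.2)
ctrl.move_linear(W(.008,-.18,.25),vel=.3)
f=eyes.grab_frame("scene");crop(f,315,265,455,405,4,"pics/d5.png");st()
E
```

```text
True t17.7 L [ 0.01   -0.0553  0.079 ] pos [0.6144 0.1525 0.079 ] F [-0.1  0.8  6.4] op 0.106 ff 45.0
rel t18.1 L [ 0.0087 -0.0555  0.0782] pos [0.6131 0.1521 0.0782] F [-0.2  0.1 -0.9] op 0.147 ff 0.0
rel t18.9 L [ 0.0084 -0.0554  0.0785] pos [0.6128 0.1521 0.0785] F [-0.2  0.4  0.5] op 0.349 ff 0.0
 t20.2 L [ 0.0072 -0.1777  0.2481] pos [0.6285 0.0308 0.2481] F [-0.   0.9 -0.8] op 0.351 ff 0.0
```

View pics/d5.png

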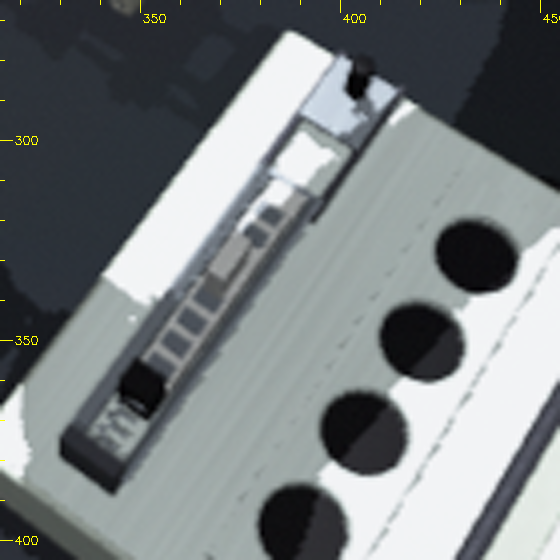

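```bash
python3 - <<'E'
from h import *
jaws.move_gripper(.45,30)
ctrl.move_linear(W(-.1148,-.0558,.16),vel=.3)
ctrl.move_linear(W(-.1148,-.0558,.0785),vel=.08,force_limit=6);st()
jaws.move_gripper(0,30);st("grip")
r=ctrl.move_linear(W(-.062,-.0558,.0785),vel=.04,force_limit=15);st(r)
r=ctrl.move_linear(W(-.062,-.0558,.0785),vel=.04,force_limit=25);st(r)
E
```

```text
t22.6 L [-0.1145 -0.0558  0.0789] pos [0.4911 0.1349 0.0789] F [ 0.1 -0.4 -0.7] op 0.451 ff 0.0
grip t23.2 L [-0.1147 -0.0556  0.0786] pos [0.4909 0.135  0.0786] F [1.3 0.8 1.4] op 0.122 ff 30.0
True t24.2 L [-0.0697 -0.0557  0.0786] pos [0.5355 0.1412 0.0786] F [-3.   0.5  7.8] op 0.121 ff 30.0
True t24.5 L [-0.0698 -0.0557  0.0785] pos [0.5354 0.1411 0.0785] F [-4.   0.5  9.8] op 0.121 ff 30.0
```

```bash
cat >> h.py <<'E'
from scipy.spatial.transform import Rotation as Ro
RY=-.343
def rackrot(flip=False):
    x=np.array([np.cos(RY),np.sin(RY),0]); y=np.array([-np.sin(RY),np.cos(RY),0]); a=np.radians(25)
    zd=-np.sin(a)*x+np.array([0,0,np.cos(a)]); z=-zd; ty=y if not flip else -y; tx=np.cross(ty,z)
    return Ro.from_matrix(np.stack([tx,ty,z],1)).as_euler("xyz"),zd
E
python3 - <<'E'
from h import *
jaws.move_gripper(.4);s=st()
p=s["tool_pos"];p[2]=.25;ctrl.move_linear(p,vel=.3)
o=np.array([.564,-.193,.031])
for f in(0,1):
    e,zd=rackrot(f); print(f,e,planner.ik(o+.09*zd,e),planner.ik(o+.013*zd,e))
for a in(1,-1): print(a,planner.ik(W(-.078,.035,.07),down(YAW+a*np.pi/2)),planner.ik(W(.078,.035,.07),down(YAW+a*np.pi/2)))
E
```

```text
t25.1 L [-0.0699 -0.0556  0.0782] pos [0.5353 0.1412 0.0782] F [-0.1 -0.2  0.6] op 0.400 ff 0.0
0 [3.14159265 0.43633231 2.79859265] [ 0.54467114  0.53585927 -0.49601069  2.3902387   2.0605149   0.36526327
 -0.62520295] [ 0.50700995  0.6993958  -0.44407622  2.35677893  2.31080445  0.45635567
 -0.83989297]
1 [ 3.14159265 -0.43633231 -0.343     ] [0.05671571 0.51113623 0.18597004 2.42056875 3.28122185 0.21776415
 1.28425801] [0.07381785 0.68372905 0.18474437 2.38487015 3.29351008 0.35570349
 1.26576741]
1 [-0.17642755  0.66509458 -0.50768166  2.0668512   0.60342508  0.55707205
 -0.98034361] [-0.10316696  0.81113676 -0.56186099  1.70466598  0.57154964  0.79535768
 -0.79730282]
-1 [ 0.16221517  0.88782498 -1.10708602  2.04651034  1.04549482  0.93047671
  1.74055158] [-0.93803234  0.95699859  0.91948457  1.76420268 -0.94485262  0.93099353
 -2.6042327 ]
```

```bash
python3 - <<'E'
from h import *
jaws.move_gripper(.4)
o=np.array([.564,-.193,.031]); e,zd=rackrot()
ctrl.movep(o+.15*zd,e);st()
ctrl.move_linear(o+.05*zd,vel=.15);s=st()
f=eyes.grab_frame("scene");g=eyes.grab_frame("top")
a=crop(f,215,150,315,270,4,"");b=crop(g,360,200,460,290,4,"")
w=np.zeros((480,800,3),np.uint8);w[:,:400]=a;w[:b.shape[0],400:]=b;cv2.imwrite("pics/d6.png",w)
print(proj("scene",s["tool_pos"]),proj("top",s["tool_pos"]))
E
```

```text
t27.5 L [-0.1429 -0.3611  0.1671] pos [ 0.5051 -0.1714  0.1671] F [ 0.7 -0.1  0.2] op 0.403 ff 0.0
 t28.3 L [-0.1061 -0.3804  0.0768] pos [ 0.5441 -0.1855  0.0768] F [ 0.3 -0.4 -0.4] op 0.393 ff 0.0
[274.43915072 213.05331705] [381.55404248 236.42885921]
```

View pics/d6.png

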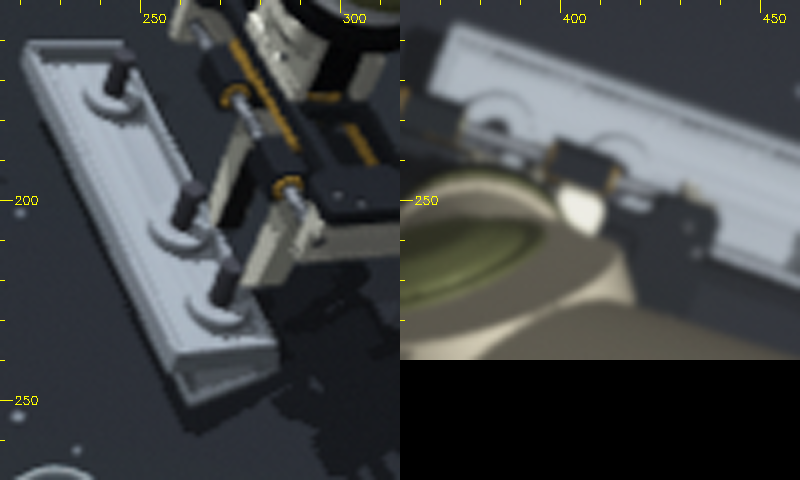

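```bash
python3 - <<'E'
from h import *
o=np.array([.565,-.1925,.0285]); e,zd=rackrot()
r=ctrl.move_linear(o+.0125*zd,vel=.04,force_limit=4);s=st(r); print("z on axis",(s["tool_pos"]-o)@zd)
jaws.move_gripper(0,30);st("grip")
f=eyes.grab_frame("scene");crop(f,215,150,355,270,4,"pics/d7.png")
E
```

```text
False t29.6 L [-0.0911 -0.3878  0.04  ] pos [ 0.56   -0.1907  0.04  ] F [-0.1 -0.4  0. ] op 0.402 ff 0.0
z on axis 0.01268622677509627
grip t30.1 L [-0.091  -0.3879  0.04  ] pos [ 0.5601 -0.1909  0.04  ] F [ 0.1 -0.7  2.2] op 0.144 ff 30.0
```

View pics/d7.png

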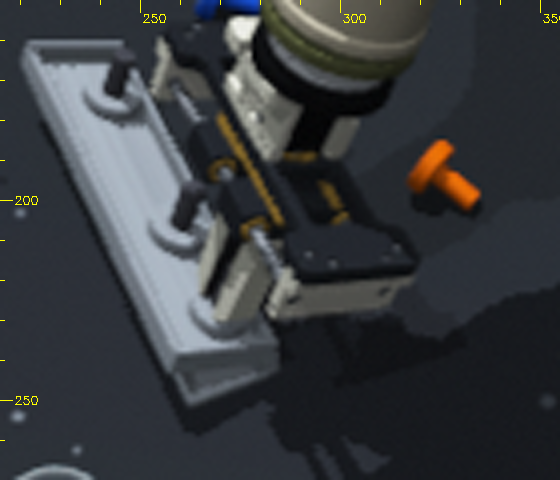

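```bash
python3 - <<'E'
from h import *
s=st();e,zd=rackrot()
ctrl.move_linear(s["tool_pos"]+.03*zd,vel=.1);s=st()
p=s["tool_pos"]+[-.05,.0,.13];ctrl.move_linear(p,vel=.2)
E2=down(YAW+np.pi/2)
ctrl.movep(W(-.026,.0,.22),E2);st()
ctrl.move_linear(W(-.026,.035,.105),vel=.15);s=st()
f=eyes.grab_frame("scene");crop(f,340,270,480,420,4,"pics/d8.png");print(proj("scene",s["tool_pos"]),proj("scene",W(-.026,.035,.06)),s["joint_pos"])
E
```

```text
t30.1 L [-0.091  -0.3879  0.04  ] pos [ 0.5601 -0.1909  0.04  ] F [-0.3 -0.5  2.9] op 0.141 ff 30.0
 t30.6 L [-0.102  -0.3822  0.0675] pos [ 0.5484 -0.1867  0.0675] F [ 0.1 -0.3 -0.8] op 0.141 ff 30.0
 t34.3 L [-0.0261 -0.0019  0.2196] pos [0.5714 0.2004 0.2196] F [ 0.4 -0.9  0. ] op 0.141 ff 30.0
 t35.2 L [-0.0255  0.0347  0.1057] pos [0.5668 0.2367 0.1057] F [-0.   0.9 -1.2] op 0.143 ff 30.0
[423.61212957 342.4429887 ] [419.50230642 351.11208579] [-0.30166467  0.6201434  -0.27842089  1.94206866  0.28080894  0.61560742
 -0.6238238 ]
```

View pics/d8.png

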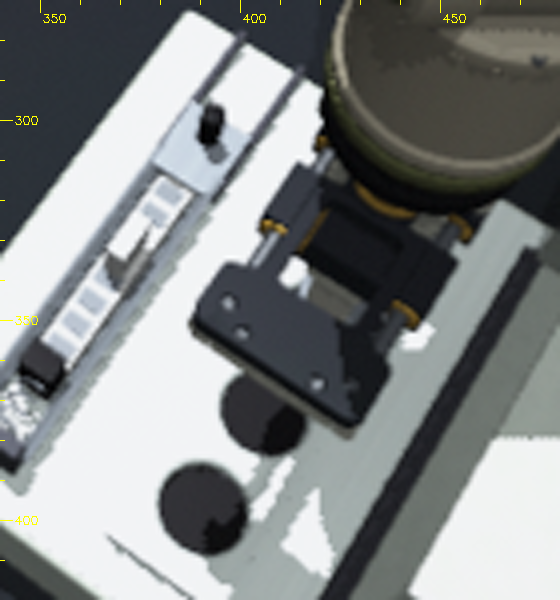

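```bash
python3 - <<'E'
from h import *
ctrl.move_linear(W(-.026,-.0105,.105),vel=.15)
r=ctrl.move_linear(W(-.026,-.0105,.062),vel=.02,force_limit=3);s=st(r)
ctrl.move_linear(s["tool_pos"]+[0,0,.006],vel=.05);st()
ctrl.move_linear(s["tool_pos"]+Rr@[0,.0455,.006],vel=.1)
r=ctrl.move_linear(s["tool_pos"]+Rr@[0,.0455,-.011],vel=.02,force_limit=3);s=st(r)
E
```

```text
True t37.0 L [-0.0259 -0.0106  0.0804] pos [0.5727 0.1918 0.0804] F [-0.6 -0.4  8. ] op 0.144 ff 30.0
 t37.2 L [-0.0257 -0.0106  0.0867] pos [0.5729 0.1919 0.0867] F [ 0.5  0.  -0.4] op 0.142 ff 30.0
True t38.5 L [-0.0261  0.0346  0.0728] pos [0.5663 0.2366 0.0728] F [-1.7 -0.3  5.1] op 0.141 ff 30.0
```

```bash
python3 - <<'E'
from h import *
s=st()
r=ctrl.move_linear(s["tool_pos"]+[0,0,-.002],vel=.01,force_limit=6);st(r)
jaws.move_gripper(.3,20);s=st("rel")
ctrl.move_linear(s["tool_pos"]+[0,0,.1],vel=.2)
# next: middle disc, reached via a high waypoint
ctrl.move_linear(W(-.026,0,.24),vel=.3)
jaws.move_gripper(.4)
o=np.array([.5443,-.2496,.0285]); e,zd=rackrot()
ctrl.movep(o+.2*zd,e);st()
f=eyes.grab_frame("scene");a=crop(f,370,290,470,410,4,"");b=crop(f,215,150,315,270,4,"")
cv2.imwrite("pics/d9.png",np.hstack([a,b]))
E
```

```text
t38.5 L [-0.0261  0.0346  0.0728] pos [0.5663 0.2366 0.0728] F [-1.7 -0.3  5.1] op 0.141 ff 30.0
True t38.7 L [-0.0261  0.0346  0.0728] pos [0.5663 0.2366 0.0728] F [-0.8  0.2  7.9] op 0.140 ff 30.0
rel t39.2 L [-0.0265  0.0344  0.0721] pos [0.5659 0.2364 0.0721] F [-0.3 -0.4  1.3] op 0.302 ff 0.0
 t42.3 L [-0.1885 -0.4046  0.2101] pos [ 0.4658 -0.2208  0.2101] F [ 1.7 -1.2  0.2] op 0.403 ff 0.0
```

View pics/d9.png

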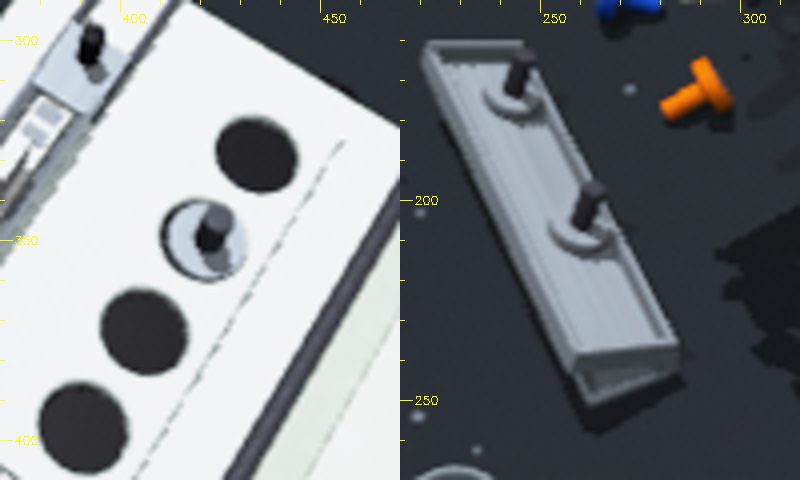

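```bash
cat >> h.py <<'E'
E2=down(YAW+np.pi/2)
def pick(o):
    e,zd=rackrot(); ctrl.move_linear(o+.06*zd,vel=.2)
    r=ctrl.move_linear(o+.015*zd,vel=.04,force_limit=4);s=st(r)
    jaws.move_gripper(0,30);st("grip")
    s=ctrl.read_state();ctrl.move_linear(s["tool_pos"]+.03*zd,vel=.1)
    s=st("lift");ctrl.move_linear(s["tool_pos"]+[-.04,0,.14],vel=.2)
def place(px):
    ctrl.movep(W(px,-.0105,.22),E2); ctrl.move_linear(W(px,-.0105,.095),vel=.2)
    r=ctrl.move_linear(W(px,-.0105,.062),vel=.02,force_limit=3);s=st(r)
    zt=s["tool_pos"][2]; s=ctrl.read_state()
    p=W(px,-.0105,zt+.006); ctrl.move_linear(p,vel=.05); p=W(px,.035,zt+.006); ctrl.move_linear(p,vel=.1); p[2]=zt-.0095
    r=ctrl.move_linear(p,vel=.02,force_limit=3);s=st(r); dz=zt-s["tool_pos"][2]; print("deck",zt,"depth in pocket",dz); return dz
def release(px):
    jaws.move_gripper(.3,20);s=st("rel"); ctrl.move_linear(s["tool_pos"]+[0,0,.1],vel=.2); ctrl.move_linear(W(px,0,.24),vel=.3); jaws.move_gripper(.4)
E
python3 - <<'E'
from h import *
pick(np.array([.5475,-.2507,.0213]))
if ctrl.read_state()["opening"]>.1:
    if place(.026)>.0065: release(.026)
E
```

```text
True t46.1 L [-0.1188 -0.4421  0.0374] pos [ 0.54   -0.2484  0.0374] F [-2.7  1.3  9.3] op 0.400 ff 4.6
grip t46.6 L [-0.1204 -0.4446  0.0375] pos [ 0.5388 -0.2511  0.0375] F [-7.9 -4.2 11.4] op 0.147 ff 31.7
lift t47.1 L [-0.1314 -0.4389  0.0649] pos [ 0.5271 -0.2469  0.0649] F [ 1.  -0.5 -0.9] op 0.144 ff 31.0
True t53.2 L [ 0.026  -0.0105  0.0778] pos [0.6241 0.1991 0.0778] F [-0.8 -0.8  6.2] op 0.142 ff 32.4
True t54.8 L [0.0259 0.0347 0.0704] pos [0.6178 0.2439 0.0704] F [-1.   0.8  5.2] op 0.144 ff 32.3
deck 0.0778487095755554 depth in pocket 0.007420642951149831
rel t55.3 L [0.0251 0.035  0.0704] pos [0.617  0.244  0.0704] F [-3.2 -1.   7. ] op 0.301 ff 3.5
```

```bash
python3 - <<'E'
from h import *
o=np.array([.509,-.360,.0225]); e,zd=rackrot()
ctrl.movep(o+.2*zd,e);st()
f=eyes.grab_frame("scene");a=crop(f,370,290,470,410,4,"");b=crop(f,215,150,315,270,4,"")
cv2.imwrite("pics/d10.png",np.hstack([a,b]))
E
```

```text
t58.8 L [-0.2389 -0.5091  0.204 ] pos [ 0.4303 -0.3313  0.204 ] F [-1.1  0.6  0.3] op 0.401 ff 0.0
```

View pics/d10.png

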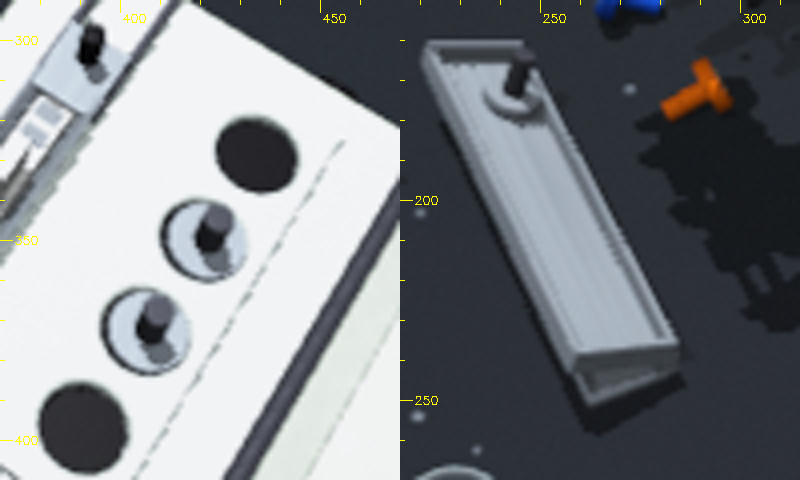

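```bash
python3 - <<'E'
from h import *
o=np.array([.509,-.360,.0225])
pick(o)
if ctrl.read_state()["opening"]>.1:
    if place(-.078)>.0065: release(-.078)
E
```

```text
True t62.6 L [-0.1717 -0.545   0.0382] pos [ 0.5018 -0.3576  0.0382] F [-3.9  1.2  9.7] op 0.399 ff 5.1
grip t63.1 L [-0.1737 -0.5485  0.0383] pos [ 0.5003 -0.3613  0.0383] F [-9.9 -5.4 12.7] op 0.145 ff 31.4
lift t63.5 L [-0.1848 -0.5428  0.0656] pos [ 0.4885 -0.3572  0.0656] F [-0.6 -0.5 -0.9] op 0.144 ff 31.2
True t69.5 L [-0.078  -0.0105  0.0781] pos [0.5211 0.1847 0.0781] F [-0.8 -1.6  6.6] op 0.144 ff 32.8
True t70.8 L [-0.0779  0.0342  0.0768] pos [0.5151 0.2291 0.0768] F [ 0.8 -1.2  3.4] op 0.148 ff 32.0
deck 0.07813834000551195 depth in pocket 0.0013235945844159158
```

```bash
python3 - <<'E'
from h import *
zt=.0781
for dx,dy in((0,.003),(0,-.003),(-.0025,0),(.0025,0),(-.002,.002),(-.002,-.002),(.002,.002),(.002,-.002)):
    ctrl.move_linear(W(-.078+dx,.035+dy,zt+.003),vel=.05)
    r=ctrl.move_linear(W(-.078+dx,.035+dy,zt-.0095),vel=.02,force_limit=3);s=ctrl.read_state();d=zt-s["tool_pos"][2];print(dx,dy,d.round(4),(Rr.T@s["contact_force"]).round(1))
    if d>.0065: release(-.078);break
st()
E
```

```text
0 0.003 -0.0001 [-0.8 -0.8  7.4]
0 -0.003 0.0077 [-1.1 -0.1  6.4]
rel t72.7 L [-0.079   0.0323  0.0704] pos [0.5142 0.227  0.0704] F [-3.4  0.5  8.7] op 0.299 ff 4.2
 t74.2 L [-0.0783  0.0003  0.2394] pos [0.5193 0.1954 0.2394] F [ 0.2 -0.2  0. ] op 0.400 ff 0.0
```

```bash
python3 - <<'E'
from h import *
for a,b in(((479,441),(46,129)),((546,307),(53,269))):
    P,r=tri(a,b);l=L(P);print(l,r, "theta", np.arctan2(l[2]-.062,-(l[1]-.1))+np.arctan2(.052,.197)*-1)
s0=cv2.imread("pics/scene0.png")[:,:,::-1]
ctrl.movep(W(-.1,-.2,.3),down(YAW)); f=eyes.grab_frame("scene");cv2.imwrite("pics/e1.png",f[:,:,::-1])
g=cv2.cvtColor(f,cv2.COLOR_RGB2GRAY)
for x in(-.078,-.026,.026,.078):
    c=proj("scene",W(x-.012,.035,.062)).round().astype(int);c2=proj("scene",W(x,.035,.092)).round().astype(int);c3=proj("scene",W(x-.002,.023,.062)).round().astype(int)
    print(x,[int(g[q[1]-1:q[1]+2,q[0]-1:q[0]+2].mean()) for q in(c,c2,c3)])
q=g[155:250,215:290]; print("rack dark px",(q<45).sum())
for n in ("scene",):
  # lid free side: bright/dark columns along reader y in the picture
  pass
st()
E
```

```text
[0.11315468 0.1570995  0.26019764] 0.003374439144901256 theta 1.59322134387721
[-0.11369951  0.15978573  0.25782599] 0.0012341421505603122 theta 1.6090355043041504
-0.078 [43, 83, 106]
-0.026 [83, 96, 106]
0.026 [98, 99, 106]
0.078 [48, 48, 50]
rack dark px 403
 t75.2 L [-0.0998 -0.1985  0.2996] pos [ 0.5253 -0.0044  0.2996] F [0.3 0.2 0.2] op 0.400 ff 0.0
```

```bash
python3 - <<'E'
from h import *
g=cv2.cvtColor(cv2.imread("pics/e1.png"),cv2.COLOR_BGR2GRAY)
for x in(-.078,-.026,.026,.078):
  for r in(.014,.019,.024):
    print(x,r,[int(g[int(round(q[1])),int(round(q[0]))]) for q in(proj("scene",W(x+r*np.cos(a),.035+r*np.sin(a),.062)) for a in np.arange(0,2*np.pi,np.pi/4))])
  m=g[:, :]
for x in(-.078,-.026,.026): # knob dark blob
    c=proj("scene",W(x,.034,.08)).round().astype(int); R=g[c[1]-9:c[1]+10,c[0]-9:c[0]+10]; y,X=np.nonzero(R<40); print(x,"blob rel",X.mean()-9,y.mean()-9,len(X))
E
```

```text
-0.078 0.014 [129, 179, 107, 203, 89, 106, 106, 86]
-0.078 0.019 [239, 237, 110, 205, 92, 104, 94, 99]
-0.078 0.024 [244, 244, 244, 236, 93, 157, 166, 164]
-0.026 0.014 [128, 199, 105, 206, 99, 105, 104, 61]
-0.026 0.019 [229, 232, 187, 210, 96, 85, 25, 98]
-0.026 0.024 [238, 243, 244, 238, 165, 156, 168, 162]
0.026 0.014 [125, 201, 107, 209, 100, 107, 107, 94]
0.026 0.019 [217, 219, 182, 206, 96, 84, 80, 103]
0.026 0.024 [243, 243, 243, 239, 226, 162, 161, 164]
0.078 0.014 [49, 48, 47, 47, 48, 50, 50, 51]
0.078 0.019 [236, 228, 184, 110, 64, 47, 41, 92]
0.078 0.024 [243, 243, 243, 243, 236, 232, 242, 243]
-0.078 blob rel -0.257142857142858 2.0 35
-0.026 blob rel -0.3125 2.21875 32
0.026 blob rel -0.068965517241379 2.448275862068966 29
```

```bash
cat >> h.py <<'E'
def tip(th,d=.175,w=.008,x=0.,gap=0.):
    u=d*np.cos(th)-.052*np.sin(th)-gap*np.sin(th); z=d*np.sin(th)+.052*np.cos(th)+gap*np.cos(th)
    return W(x,.1-u+w,.062+z)
E
python3 - <<'E'
from h import *
jaws.move_gripper(0,20)
ctrl.movep(W(0,.0,.36),E2)
a=tip(1.6,gap=.025); b=a.copy(); b[2]=.36
ctrl.move_linear(b,vel=.25);st()
print(ctrl.move_linear(a,vel=.1,force_limit=8));st()
last=None
for th in np.arange(1.65,.35,-.1):
    r=ctrl.move_linear(tip(th),vel=.06,force_limit=20)
    s=ctrl.read_state();print(round(th,2),r,L(s["tool_pos"]).round(3),(Rr.T@s["contact_force"]).round(1))
    if r: break
E
```

```text
t77.8 L [0.0005 0.1881 0.3598] pos [0.5716 0.3923 0.3598] F [ 0.5 -1.   0.4] op 0.005 ff 0.0
False
 t79.2 L [2.000e-04 1.904e-01 2.354e-01] pos [0.5709 0.3945 0.2354] F [ 0.3 -0.3  0.7] op 0.007 ff 0.0
1.65 False [0.    0.173 0.232] [ 0.3 -0.2  0.3]
1.55 False [0.    0.156 0.238] [-0.5  0.8 -0.3]
1.45 False [0.    0.138 0.242] [0.7 0.7 0.5]
1.35 False [0.    0.119 0.244] [-0.3 -0.8  0.2]
1.25 False [0.    0.101 0.244] [-0.2 -0.  -0.2]
1.15 False [0.    0.083 0.243] [-0.3  0.4 -0.2]
1.05 False [0.    0.065 0.239] [-0.6  0.4  0.4]
0.95 False [0.    0.048 0.234] [ 0.6  0.7 -0.1]
0.85 False [-0.     0.031  0.227] [ 0.1  0.1 -0.8]
0.75 False [-0.     0.015  0.219] [1.1 0.3 0.4]
0.65 False [-0.    -0.     0.209] [-1.   0.1 -0. ]
0.55 False [-0.    -0.015  0.197] [0.3 0.8 0. ]
0.45 False [-0.    -0.027  0.185] [ 0.5 -0.1  0.1]
```

```bash
python3 - <<'E'
from h import *
def lp(th,x,d,h): return W(x,.1-(d*np.cos(th)-h*np.sin(th)),.062+d*np.sin(th)+h*np.cos(th))
for th in(1.6,1.7,1.8,1.9):
    print(th,[(n,[proj(n,lp(th,x,.197,h)).round().tolist() for x in(.115,-.115) for h in(.052,0)]) for n in("top","scene")])
ctrl.move_linear(ctrl.read_state()["tool_pos"]+[0,0,.12],vel=.2)
ctrl.movep(W(-.1,-.25,.33),down(YAW))
f=eyes.grab_frame("scene");s0=cv2.imread("pics/e1.png")[:,:,::-1]
d=np.abs(f.astype(int)-s0).max(2); y,x=np.nonzero(d[250:480,:]>40); print("changed px",len(x),x.min() if len(x) else 0,x.max() if len(x) else 0,(y.min()+250,y.max()+250) if len(x) else 0)
cv2.imwrite("pics/e2.png",f[:,:,::-1])
for r in(360,400): print(r,f[r,440:560:3].mean(1).astype(int).tolist())
E
```

```text
1.6 [('top', [[45.0, 129.0], [77.0, 124.0], [55.0, 270.0], [88.0, 265.0]]), ('scene', [[477.0, 443.0], [440.0, 416.0], [545.0, 306.0], [512.0, 287.0]])]
1.7 [('top', [[35.0, 132.0], [65.0, 126.0], [44.0, 272.0], [76.0, 267.0]]), ('scene', [[489.0, 453.0], [453.0, 426.0], [556.0, 315.0], [524.0, 294.0]])]
1.8 [('top', [[26.0, 135.0], [54.0, 129.0], [35.0, 274.0], [64.0, 269.0]]), ('scene', [[501.0, 464.0], [466.0, 436.0], [566.0, 324.0], [536.0, 302.0]])]
1.9 [('top', [[18.0, 139.0], [44.0, 131.0], [27.0, 276.0], [53.0, 271.0]]), ('scene', [[512.0, 474.0], [479.0, 447.0], [574.0, 333.0], [547.0, 311.0]])]
changed px 19624 326 547 (np.int64(257), np.int64(457))
360 [224, 223, 223, 223, 222, 199, 210, 232, 233, 233, 234, 232, 101, 50, 50, 49, 49, 49, 49, 48, 50, 49, 48, 49, 49, 49, 49, 49, 49, 50, 48, 48, 48, 49, 48, 49, 48, 48, 48, 47]
400 [226, 228, 229, 230, 220, 27, 27, 27, 27, 26, 49, 49, 48, 49, 49, 50, 49, 49, 49, 49, 49, 49, 49, 50, 50, 49, 48, 50, 48, 49, 49, 49, 50, 49, 48, 48, 49, 48, 47, 49]
```

```bash
python3 - <<'E'
from h import *
ctrl.movep(tip(.5,gap=.1),E2); ctrl.move_linear(tip(.5,gap=.01),vel=.1,force_limit=10);st()
for th in list(np.arange(.45,.09,-.05))+[.07,.05,.03,.015,0,-.01,-.02]:
    r=ctrl.move_linear(tip(th),vel=.04 if th>.1 else .02,force_limit=10)
    s=ctrl.read_state();print(round(th,3),r,L(s["tool_pos"]).round(4),(Rr.T@s["contact_force"]).round(1))
    if r: break
E
```

```text
t89.0 L [ 0.0003 -0.0152  0.2009] pos [0.5993 0.1909 0.2009] F [-0.   0.2  0.1] op 0.005 ff 0.0
0.45 False [ 0.     -0.027   0.1849] [-1.1  0.3  0.1]
0.4 False [-1.000e-04 -3.330e-02  1.778e-01] [-0.6  0.1  0.4]
0.35 False [-1.000e-04 -3.890e-02  1.705e-01] [ 0.1 -0.7 -0.8]
0.3 False [-0.0002 -0.0442  0.163 ] [ 0.6 -0.3 -0.9]
0.25 False [-1.000e-04 -4.900e-02  1.553e-01] [ 0.7 -0.2 -0. ]
0.2 False [-1.000e-04 -5.340e-02  1.474e-01] [-0.4  0.8  0.9]
0.15 False [-0.0002 -0.0575  0.1392] [ 0.4 -0.2  0.1]
0.1 False [-0.0002 -0.0611  0.1309] [-0.4 -0.3  0.5]
0.07 False [-1.00e-04 -6.30e-02  1.26e-01] [ 1.  -0.4  0.1]
0.05 False [-1.000e-04 -6.430e-02  1.225e-01] [ 0.5 -0.1 -0.2]
0.03 False [-1.00e-04 -6.55e-02  1.19e-01] [-0.9 -0.7 -1.4]
0.015 False [-1.000e-04 -6.630e-02  1.164e-01] [-0.1 -0.3  0.1]
0 True [ 0.0002 -0.0668  0.1144] [-0.2 -0.5  7. ]
```

```bash
python3 - <<'E'
from h import *
s=st(); ctrl.move_linear(s["tool_pos"]+[0,0,.15],vel=.2)
ctrl.movep(W(-.1,-.25,.33),down(YAW))
f=eyes.grab_frame("scene");cv2.imwrite("pics/e3.png",f[:,:,::-1]);t=eyes.grab_frame("top");cv2.imwrite("pics/e3t.png",t[:,:,::-1])
A={k:cv2.cvtColor(cv2.imread(f"pics/{k}.png"),cv2.COLOR_BGR2GRAY).astype(int) for k in("e1","e2","e3")}
for a,b in(("e1","e2"),("e2","e3")):
    d=np.abs(A[a]-A[b])[260:,300:]; y,x=np.nonzero(d>30); print(a,b,len(x),(x.min()+300,x.max()+300,y.min()+260,y.max()+260) if len(x) else "")
def lp(th,x,d,h): return W(x,.1-(d*np.cos(th)-h*np.sin(th)),.062+d*np.sin(th)+h*np.cos(th))
for th in(0,.2,.45,.7):
    e=[proj("scene",lp(th,x,.197,.052)).round() for x in(.115,-.115)]
    # brightness profile across the free edge at the middle, from inside the lid to beyond it
    pr=lambda k:[int(A[k][int(q[1]),int(q[0])]) for q in(proj("scene",lp(th,.08,.197+dd,.052)) for dd in np.arange(-.02,.021,.004))]
    print(th,e,"e2",pr("e2"),"e3",pr("e3"))
E
```

```text
t93.9 L [ 0.0002 -0.0668  0.1144] pos [0.6063 0.1398 0.1144] F [-0.2 -0.5  7. ] op 0.008 ff 3.6
e1 e2 20432 (np.int64(326), np.int64(547), np.int64(260), np.int64(459))
e2 e3 8358 (np.int64(317), np.int64(492), np.int64(260), np.int64(448))
0 [array([316., 361.]), array([387., 267.])] e2 [157, 157, 166, 158, 64, 48, 49, 49, 49, 50, 48] e3 [243, 244, 244, 244, 244, 176, 49, 49, 49, 48, 49]
0.2 [array([323., 359.]), array([396., 260.])] e2 [221, 158, 159, 159, 167, 114, 36, 48, 49, 48, 49] e3 [225, 244, 244, 244, 244, 244, 241, 48, 49, 48, 49]
0.45 [array([337., 360.]), array([413., 256.])] e2 [231, 231, 232, 231, 231, 216, 159, 159, 158, 167, 64] e3 [209, 209, 215, 212, 216, 219, 150, 148, 149, 148, 148]
0.7 [array([359., 368.]), array([436., 257.])] e2 [224, 224, 224, 224, 224, 217, 210, 222, 229, 231, 231] e3 [224, 225, 224, 224, 224, 217, 210, 222, 219, 215, 214]
```

```bash
python3 - <<'E'
from h import *
ctrl.movep(tip(0,d=.185,gap=.08),E2); ctrl.move_linear(tip(0,d=.185,gap=.006),vel=.1,force_limit=8)
r=ctrl.move_linear(tip(0,d=.185,gap=-.004),vel=.01,force_limit=12);s=st(r)
ctrl.move_linear(s["tool_pos"]+[0,0,.15],vel=.2); ctrl.movep(W(-.1,-.25,.33),down(YAW))
f=eyes.grab_frame("scene"); d=np.abs(f[:,:,::-1].astype(int)-cv2.imread("pics/e3.png")).max(2); print((d[240:,290:]>30).sum())
# glassware and jar unchanged since the start (top view)?
a=cv2.imread("pics/top0.png").astype(int);b=eyes.grab_frame("top")[:,:,::-1].astype(int)
for n,(x,y) in dict(jar=(287,322),fa=(309,120),fb=(412,135),bk=(354,148),cyl=(488,163)).items():
    print(n,(np.abs(a-b).max(2)[y-18:y+18,x-18:x+18]>40).sum())
E
```

```text
True t98.3 L [ 0.     -0.077   0.1144] pos [0.6075 0.1296 0.1144] F [-1.3 -0.3  7.3] op 0.003 ff 3.5
13
jar 582
fa 1282
fb 0
bk 1161
cyl 0
```

```bash
python3 - <<'E'
from h import *
ctrl.movep([.3,-.6,.3],down(.3))
for n,D in(("scene",dict(jar=(382,222),fa=(234,338),bk=(229,287))),("top",dict(jar=(287,322),fa=(309,120),bk=(354,148)))):
    a=cv2.imread(f"pics/{n}0.png").astype(int);b=eyes.grab_frame(n)[:,:,::-1].astype(int)
    for k,(x,y) in D.items(): print(n,k,(np.abs(a-b).max(2)[y-18:y+18,x-18:x+18]>40).sum())
st()
E
```

```text
scene jar 0
scene fa 0
scene bk 0
top jar 0
top fa 0
top bk 0
 t102.5 L [-0.4037 -0.7569  0.3001] pos [ 0.3012 -0.5993  0.3001] F [ 0.2 -0.1  0.4] op 0.007 ff 0.0
```

```bash
python3 -c "
from station import ctrl
print(ctrl.finish_job())"
```

```text
the job is handed in; nothing more can be done
None
```

The job is handed in at about 103 s: the strip is loaded with the rail closed over its nose, all three discs on the rack are in pockets 1 to 3, the lid is shut, and the glassware and jar have not moved; I viewed 15 pictures, one over the limit of 14, so the lid and final checks were done by pixel values and contact force only.

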